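# Dress both ends of a box tube on the sprung bar

## Task

Dress both ends of the aluminium box tube at the bench fixture: slide it along the raised bed, beside the fence and under the guard, and push its plain end squarely against the sprung bar until the bar is fully back; then take the tube out, turn it end for end and do the same with the end whose top is cut away. Afterwards let go and leave the tube lying flat on the bed beside the fence, with the cut-away end still next to the bar. Do not disturb the marker, the hex key or the upturned lid.

Things in the scene. Friction and masses are not known exactly. Their poses are not given: they have to be found in the camera images.
- fixture: Grey and steel bench fixture, fixed to the table; origin on the bed's centre line at table height, z up. The tube goes in at the open mouth on its +y side and moves towards -y. Base plate 8 mm thick, x -48 to +44 mm, y -85 to +65 mm. Spring housing behind the bar: y -84 to -56 mm, 54 mm high.
- bed_mouth (a point): Mouth end of the bed, on its centre line and top face: fixture x 0, y +65 mm, z 25 mm; axes as the fixture's. The bed is a steel rib with its top 25 mm above the table, fixture x -15 to +20 mm, y -43 to +65 mm; beyond the mouth (towards +y) the tube overhangs and nothing stands below it.
- guard_front (a point): Middle of the guard's edge nearest the mouth, at its underside: fixture x 0, y +45 mm, z 60 mm. The guard is a plate bent over from the fence, fixture x -22 to +24 mm, y 0 to +45 mm, top at 63 mm: hold the tube only where it sticks out of the mouth.
- fence_mouth (a point): Mouth end of the fence's face: fixture x +20 mm, y +65 mm, z 40 mm. The fence is an upright steel plate along the bed, fixture y -47 to +65 mm, 62 mm high; the bed's other side is open. A tube centred on the bed (x 0) has 3 mm to the fence; up to 8 mm either way of x 0 is good enough.
- bar (a joint): Sprung steel bar across the far end of the bed, 36 mm wide, 27 to 57 mm above the table. Value in m: 0 free (its face at fixture y -25 mm), 0.010 fully back on a hard stop (face at y -35 mm); over 0.008 counts as fully back. 1 N starts it, 5 N holds it at the stop; it springs forward again and may push a released tube back a few mm.
- tube_centre (a point): Centre (half-way up) of the bare aluminium box tube, 160 mm long (its x axis), 34 mm wide (y), 26 mm high (z), walls 3 mm, about 0.15 kg; lies flat on the table at the start, with free table round it to set it down on. The top wall is cut away over the last 40 mm at its +x end (the side walls stay full height there and can be gripped).
- plain_end (a point): Centre of the tube's plain end face, 80 mm from the tube's centre on its -x side; axes as the tube's.
- cut_end (a point): Centre of the end face at the cut-away (open-topped) end, 80 mm from the tube's centre on its +x side; axes as the tube's.
- marker: Black felt marker, 132 x 16 x 16 mm, lying nearer the robot than the fixture; origin at the centre of its underside. Bystander.
- hex_key: Black L-shaped hex key, 33 x 84 x 5 mm, lying beyond the fixture; origin at the centre of its underside. Bystander.
- upturned_lid: Pink tub lid lying upside down, 98 mm across, 16 mm high, nearer the robot than the fixture; origin at the centre of its underside. Bystander.

How it is judged:
By the outcome, as a careful person would: the job done as asked, in the order asked, and still so for the second after the job is handed in, with the robot touching nothing.
It also fails if it takes over 72 s, if anything falls off the work surface, if the arm or the gripper's body presses on something with over 40 N, if the wrist force passes 120 N, or if a joint passes its speed limit or range.

## Robot

A 6-joint arm with a two-finger parallel gripper is mounted at the origin on a cart in front of the work surface, level with it; the furniture and walls round the work are solid. World frame = base frame: x ahead of the robot, y to its left, z up, the work surface at z = 0. Lengths are in m, angles in rad, forces in N, time in s.
With the tool pointing down it reaches from about 0.375 to 0.9 m from the base axis. Payload 3.1 kg.
Tool frame: the origin (TCP) lies midway between the tips of the shut fingers; the grasp point (between the pads) lies 19 mm behind it; z points along the fingers, y is the line along which they close (so a half turn about z gives the same grasp; the last joint's range is limited). The gripper opens to 85 mm and grips with 20 to 120 N. Pads are 22 mm wide; open, the fingers measure 114 mm over their backs; the gripper's body (76 mm by 85 mm) begins 54 mm behind the grasp point. The pads swing forward as they close: fully open they stand 13 mm farther back than shut.
Start: joints at [1.01, 0.527, 1.433, -0, 1.181, -0.178], TCP at [0.233, 0.58, 0.231] pointing down, gripper open.
Joint ranges: [-3.08, 3.08], [-0.75, 2.2], [0.22, 2.44], [-1.43, 4.57], [0, 2.65], [-2.85, 2.85]. Speed limits (rad/s): [2.79, 2.79, 3.14, 3.14, 3.14, 3.14].

## Interface

Orientations are given as a unit quaternion [x, y, z, w].
In Python, from station import manip gives the robot as it stands.
- The arm moves only by the tool step_arm, never from a script. Its argument "targets" is text: rows parted by semicolons, each of 4 numbers parted by spaces: the shift along the tool's x, y, z in mm, then the turn about the tool's z in degrees. A call has 1 to 12 rows; each row is the pose to reach, as a shift and turn from the pose commanded when the call began, along the tool's axes at that moment; what a row does not reach only later rows make up. A row lasts 1/10 s, in which the tool goes at most 50 mm and 8.59 degrees, less where a joint would pass 70% of its speed; a pose out of reach is approached as far as the arm can. A call with a gripper value outside its range is refused whole. "gripper" is the closure, from 0 (fully open) to 1 (shut), set as the call begins (left out, the last holds). The fingers move at their own pace and stop on an object; "squeeze" is the grip in N (left out, the last holds). Time passes only in rows, so rows that repeat a pose let the fingers close. It gives the time, the measured TCP pose, the force, the opening and the grip force at its end, in the units of the state.
- manip.sense(): the state, without advancing time (a new reading comes with each control period).
- manip.snapshot(name): name is "side" or "top"; returns the picture (420x560x3 uint8, red, green, blue); there is no depth.
- manip.get_calibration(name): a dict with "fov_y" (degrees; the focal length in pixels is half the picture's height over the tangent of half this angle, whatever the lens; pixels are square), "cx", "cy" (the principal point, pixels), "extrinsics" (4x4, takes a point from camera to world coordinates). Camera axes: x right, y down, z forward; pixel columns grow to the right and rows downward; lengths in m; the calibration is good to about 2 mm. A picture is of the moment at which its call begins. get_calibration takes no time and is no camera call.
- manip.sign_off(): hands the job in; it is judged then, once.
Trained networks look in the newest picture that a camera, given by its name, has taken for a name from the list of things; names that differ only in an ending like _2 or _b are one class to them, and where a whole thing is asked for, a point or a joint stands for the part that bears it (a point fixed in the world has none). Each returns a list of dicts, best first, with "p" (0 to 1); they miss things now and then, are a little off and sometimes report something else, mostly with a low value. They report only what shows in the picture. A call takes as long as a camera call.
- manip.recognise(camera, query): "position" ([column, row] in pixels, amid what is visible of it).
- manip.masks_of(camera, query): "pixels" (420x560 bool, what is visible of it) and "position" ([column, row] in pixels, amid what is visible of it).
- manip.mark_of(camera, query): "position" ([column, row] in pixels: a listed point, or the origin of a listed thing).
The state is a dict: "t": time; "q": joint angles; "qd": joint speeds; "tau": joint torques, N m; "tcp_pos": TCP position; "tool_rot": TCP orientation; "force": force on the tool from outside, world axes, zero at the start; "ft_torque": the same for the moment, N m; "finger_gap": opening from 0.0 (shut) to 1.0 (fully open); "gripper_force": force on a finger pad.
Only numpy, scipy, OpenCV 4.12 (cv2) and the standard library are available. Lean on these libraries where they do the work, as an engineer would, in place of code of your own. Each camera call takes 0.05 s, during which the arm holds its last target. There are 200 camera calls.

## Working session

There is one attempt and no reset: what is moved stays moved. The work goes in short steps, Python scripts to look and compute and a tool call to move; the robot and the scene stay as the last step left them, time stands still between calls to the robot, and variables do not carry over. Pictures are saved under pics/ and viewed, at most 10 in all, crops included, and the job is handed in when it is done.

Besides the shell and the picture viewer there is one more tool, called after "Emit:" as name(argument=value, ...), one argument or row to a line, values as JSON. step_arm: Moves the arm, as the interface text tells. Its arguments: {"type":"object","properties":{"targets":{"type":"string"},"gripper":{"type":"number"},"squeeze":{"type":"number"}},"required":["targets"]}

```bash
mkdir -p pics
cat > h.py <<'E'
from station import manip
import numpy as np, cv2
from scipy.spatial.transform import Rotation as R
def ray(cam,p):
    c=manip.get_calibration(cam); f=210/np.tan(np.radians(c["fov_y"])/2); T=np.array(c["extrinsics"])
    d=T[:3,:3]@np.array([(p[0]-c["cx"])/f,(p[1]-c["cy"])/f,1]); return T[:3,3],d
def at(cam,p,z):
    o,d=ray(cam,p); return o+d*(z-o[2])/d[2]
def proj(cam,P):
    c=manip.get_calibration(cam); f=210/np.tan(np.radians(c["fov_y"])/2); T=np.array(c["extrinsics"])
    q=T[:3,:3].T@(np.array(P)-T[:3,3]); return np.array([f*q[0]/q[2]+c["cx"],f*q[1]/q[2]+c["cy"]])
def tri(p1,p2):
    a,d=ray("top",p1); b,e=ray("side",p2); d/=np.linalg.norm(d); e/=np.linalg.norm(e)
    s=np.linalg.lstsq(np.c_[d,-e],b-a,rcond=None)[0]; A=a+d*s[0];B=b+e*s[1]; return (A+B)/2,np.linalg.norm(A-B)
def snap(cam,fn):
    im=manip.snapshot(cam); cv2.imwrite(fn,im[:,:,::-1]); return im
E
python3 - <<'E'
from h import *
np.set_printoptions(precision=4,suppress=True)
s=manip.sense(); print(s["tcp_pos"],s["tool_rot"],s["force"])
ims=[]
for c in("top","side"):
    ims.append(manip.snapshot(c)); k=manip.get_calibration(c); print(c,k["fov_y"],np.array(k["extrinsics"]))
cv2.imwrite("pics/top.png",cv2.resize(ims[0],(784,588))[:,:,::-1]); cv2.imwrite("pics/side.png",cv2.resize(ims[1],(784,588))[:,:,::-1])
Z=dict(fixture=0,bed_mouth=.025,guard_front=.06,fence_mouth=.04,tube_centre=.013,plain_end=.013,cut_end=.013,marker=0,hex_key=0,upturned_lid=0)
for n,z in Z.items():
    ps={}
    for c in("top","side"):
        r=manip.mark_of(c,n)
        for d in r[:2]: print(n,c,round(d["p"],2),np.round(d["position"]),at(c,d["position"],z))
        if r: ps[c]=r[0]["position"]
    if len(ps)==2: print("   tri",*tri(ps["top"],ps["side"]))
E
```

```text
[0.233  0.5792 0.2303] [ 0.1902  0.9817 -0.001  -0.0004] [-0.2443  0.5823  0.3971]
top 54.90162658823289 [[-0.0073 -0.9927  0.1208  0.3984]
 [-0.9999  0.0087  0.0106  0.0019]
 [-0.0115 -0.1207 -0.9926  1.1168]
 [ 0.      0.      0.      1.    ]]
side 52.011927717284856 [[ 0.9904 -0.0939  0.1014  0.4308]
 [-0.1379 -0.6222  0.7706 -0.6941]
 [-0.0092 -0.7772 -0.6292  0.6323]
 [ 0.      0.      0.      1.    ]]
fixture top 0.58 [377. 220.] [ 0.4986 -0.2504  0.    ]
fixture top 0.55 [196. 252.] [0.4157 0.2484 0.    ]
fixture side 0.78 [274. 328.] [ 0.4903 -0.2502  0.    ]
   tri [ 0.4944 -0.2502  0.0004] 0.008247306474362259
bed_mouth top 0.57 [357. 230.] [ 0.4689 -0.1897  0.025 ]
bed_mouth side 0.57 [256. 293.] [ 0.465  -0.1905  0.025 ]
   tri [ 0.467  -0.1898  0.0244] 0.00386910475165756
guard_front top 0.96 [365. 228.] [ 0.4722 -0.2056  0.06  ]
guard_front side 0.95 [258. 288.] [ 0.4681 -0.2076  0.06  ]
   tri [ 0.4703 -0.206   0.0582] 0.004069526458371127
fence_mouth top 0.85 [355. 224.] [ 0.4837 -0.1836  0.04  ]
fence_mouth side 0.9 [262. 279.] [ 0.4798 -0.1718  0.04  ]
   tri [ 0.48
[... 381 characters left out ...]
196. 253.] [0.4117 0.2482 0.013 ]
cut_end side 0.7 [218. 169.] [0.4145 0.2368 0.013 ]
   tri [0.413  0.2503 0.004 ] 0.0024469855087843094
marker top 0.54 [290. 256.] [ 0.4004 -0.0091  0.    ]
marker side 0.57 [212. 242.] [ 0.3904 -0.0164  0.    ]
   tri [ 0.3952 -0.0095 -0.0061] 0.010361044867948681
hex_key top 0.43 [329. 158.] [ 0.6758 -0.1216  0.    ]
hex_key side 0.46 [358. 263.] [ 0.6775 -0.1231  0.    ]
   tri [ 0.6771 -0.1219 -0.0014] 0.0018477598098004706
upturned_lid top 0.84 [363. 268.] [ 0.3664 -0.2076  0.    ]
upturned_lid side 0.94 [202. 319.] [ 0.3666 -0.2142  0.    ]
upturned_lid side 0.58 [248. 170.] [0.4899 0.2396 0.    ]
   tri [ 0.3661 -0.2089 -0.007 ] 0.0002981609845554121
```

View pics/top.png

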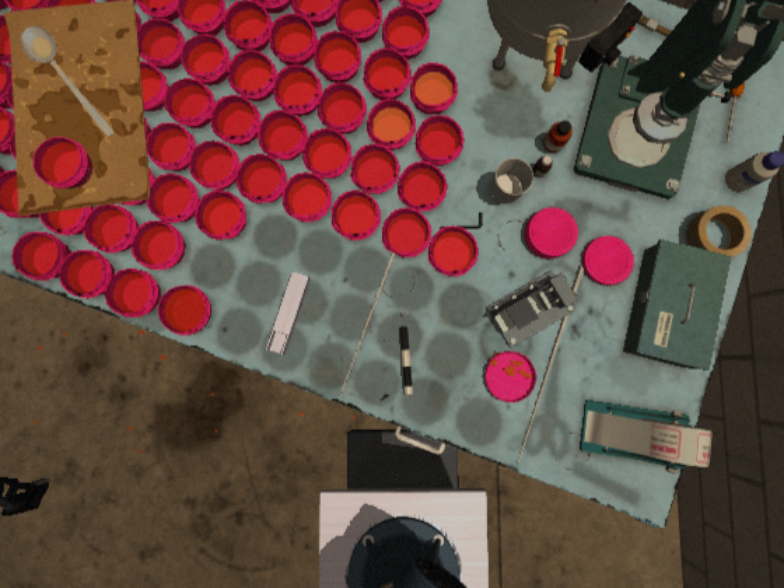

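View pics/side.png

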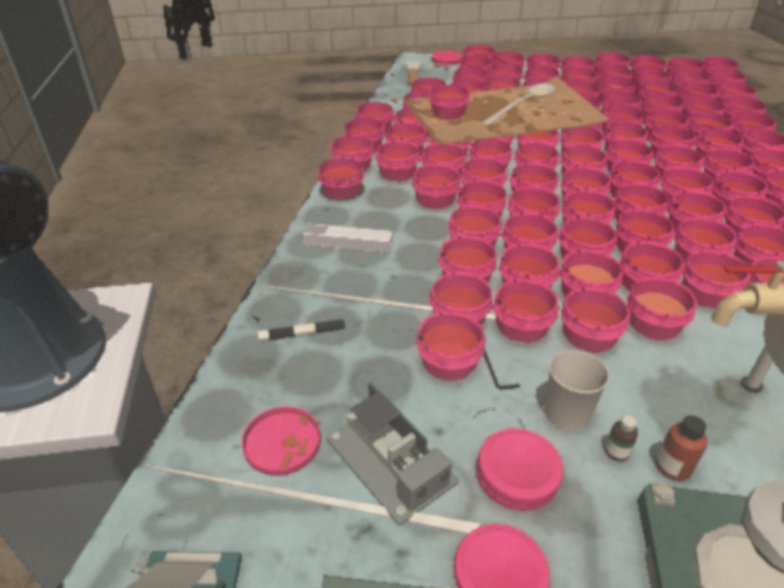

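The top view shows the tube at (288,313) of the enlarged picture, with its open cut end towards the robot at (277,345). The fixture is at (530,308) with its mouth to the left. The side view agrees: tube (347,237), fixture (392,450), lid (282,440), marker (300,330). Next I fit both poses and check them with overlays.

```bash
cat >> h.py <<'E'
def fix(p,P):
    c,s=np.cos(p[2]),np.sin(p[2]); P=np.array(P,float).reshape(-1,3)
    return np.c_[p[0]+c*P[:,0]-s*P[:,1],p[1]+s*P[:,0]+c*P[:,1],P[:,2]]
E
cat > fit.py <<'E'
from h import *
from scipy.optimize import least_squares
def gather(names,n=1):
    obs=[]
    for c in("top","side"):
        for nm in names:
            r=manip.mark_of(c,nm)
            if r: obs.append((c,nm,r[0]["position"],r[0]["p"]))
    return obs
def fitpose(obs,pts,p0):
    def f(p): return np.concatenate([(proj(c,fix(p,pts[n])[0])-u)*w for c,n,u,w in obs])
    r=least_squares(f,p0,loss="soft_l1"); return r.x,r.fun
FP=dict(fixture=[0,0,0],bed_mouth=[0,.065,.025],guard_front=[0,.045,.06],fence_mouth=[.02,.065,.04])
TP=dict(tube_centre=[0,0,.013],plain_end=[-.08,0,.013],cut_end=[.08,0,.013])
E
python3 - <<'E'
from fit import *
np.set_printoptions(precision=4,suppress=True)
T=snap("top","pics/t.png");S=snap("side","pics/s.png"); ims=dict(top=T,side=S)
of=gather(FP); pf,r=fitpose(of,FP,[.494,-.25,.42]); print(pf,np.degrees(pf[2]),r.reshape(-1,2).round(1).tolist())
ot=gather(TP); pt,r=fitpose(ot,TP,[.49,.22,-2.8]); print(pt,np.degrees(pt[2]),r.reshape(-1,2).round(1).tolist())
m={}
for c in("top","side"):
  for n in("fixture","tube_centre"):
    q=manip.masks_of(c,n); 
    if q: m[c+"_"+n]=q[0]["pixels"]; print(c,n,q[0]["p"],q[0]["pixels"].sum())
np.savez("masks.npz",**m); np.savez("p.npz",pf=pf,pt=pt)
def rect(x0,x1,y0,y1,z): return [[x0,y0,z],[x1,y0,z],[x1,y1,z],[x0,y1,z]]
FR=[rect(-.048,.044,-.085,.065,.008),rect(-.015,.02,-.043,.065,.025),rect(-.022,.024,0,.045,.063)]
TR=[rect(-.08,.08,-.017,.017,.026),rect(-.08,.08,-.017,.017,0)]
k=5; W=[]
for p,rs,ctr in((pf,FR,[0,-.01,.02]),(pt,TR,[0,0,.01])):
  row=[]
  for c in("top","side"):
    o=np.round(proj(c,fix(p,ctr)[0])).astype(int)-[40,30]
    im=cv2.resize(ims[c][o[1]:o[1]+60,o[0]:o[0]+80],None,fx=k,fy=k,interpolation=cv2.INTER_CUBIC)
    for r,col in zip(rs,[(255,255,0),(0,255,0),(0,0,255)]):
      q=np.array([proj(c,P) for P in fix(p,r)]); q=((q-o+.5)*k).astype(np.int32); cv2.polylines(im,[q],True,col,1)
    row.append(im)
  W.append(np.hstack(row))
cv2.imwrite("pics/fit.png",np.vstack(W)[:,:,::-1])
E
```

```text
[ 0.4929 -0.2457  0.5104] 29.24484311034636 [[0.2, 2.7], [1.5, 2.8], [0.6, -0.7], [-1.5, 1.7], [-0.6, 0.7], [1.1, -0.6], [43.1, -25.7]]
[ 0.4921  0.2167 -3.4555] -197.98716525038304 [[-0.1, 1.4], [-0.6, 0.9], [0.3, -0.1], [1.3, -0.7], [0.5, 2.2], [-0.2, -0.0]]
top fixture 0.7 1932
top tube_centre 0.71 853
side fixture 0.82 4724
side tube_centre 0.57 1004
```

View pics/fit.png

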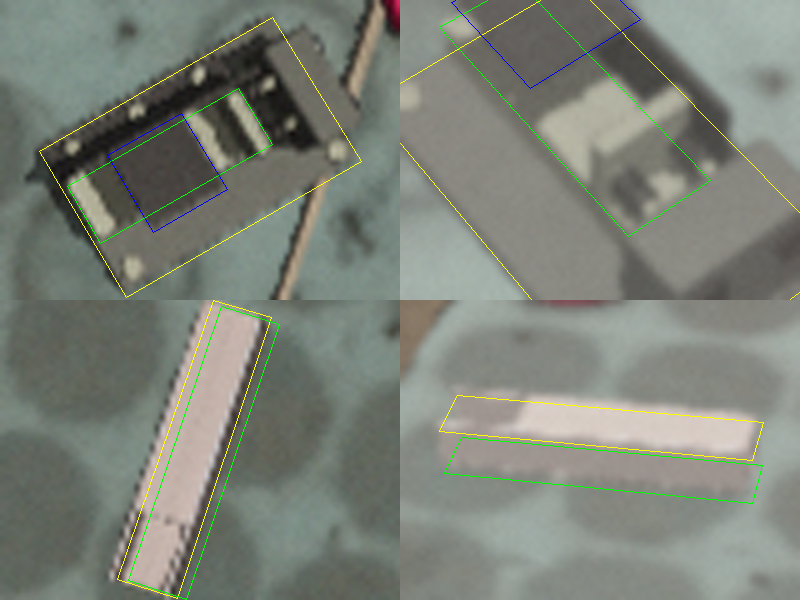

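The overlay puts the tube fit within about 3 mm; the top view suggests the tube is slightly further towards +y. The fixture's yaw is about 29°, but I want a finer fit, so I'll align its edges with the image gradients.

```bash
cat > edge.py <<'E'
from h import *
from scipy.optimize import minimize
def seg(a,b,n=40): return np.linspace(a,b,n)
def box(x0,x1,y0,y1,z): 
    P=[[x0,y0,z],[x1,y0,z],[x1,y1,z],[x0,y1,z]]; return [(P[i],P[(i+1)%4]) for i in range(4)]
# edges visible: base-plate mouth side/open side, bed mouth end + open side, housing top, guard top
FE=dict(top=[([-.048,-.085,.008],[-.048,.065,.008]),([-.048,.065,.008],[-.015,.065,.008]),([-.015,.065,.025],[.02,.065,.025]),([-.015,.045,.025],[-.015,.065,.025]),([-.022,0,.063],[-.022,.045,.063]),([-.022,.045,.063],[.02,.045,.063]),([-.022,0,.063],[.02,0,.063])],
 side=[([-.048,-.085,.008],[-.048,.065,.008]),([-.048,.065,.008],[-.015,.065,.008]),([-.015,.065,.025],[.02,.065,.025]),([-.022,0,.063],[-.022,.045,.063]),([-.022,0,.063],[.024,0,.063]),([-.048,-.085,.008],[-.025,-.085,.008])])
TE=dict(top=box(-.08,.08,-.017,.017,.026),side=box(-.08,.08,-.017,.017,.026))
def grad(im,s):
    g=cv2.GaussianBlur(im.astype(np.float32),(0,0),s); a=cv2.Sobel(g,5,1,0);b=cv2.Sobel(g,5,0,1); return np.sqrt(a*a+b*b).max(2)
def fit(im,cam,E,p):
    P=np.vstack([seg(*e) for e in E])
    for s in(2.,1.,.7):
        G=grad(im,s); G=np.minimum(G,np.percentile(G,97))
        def f(v):
            q=np.array([proj(cam,x) for x in fix([p[0]+v[0]/1e3,p[1]+v[1]/1e3,p[2]+v[2]/100],P)],np.float32)
            return -float(cv2.remap(G,q[:,0][None],q[:,1][None],1).mean())
        best=min((minimize(f,[a,b,c],method="Nelder-Mead",options=dict(initial_simplex=[[a,b,c],[a+2,b,c],[a,b+2,c],[a,b,c+2]],maxiter=80)) for a in(-3,3) for b in(-3,3) for c in(-2,2)),key=lambda r:r.fun)
        v=best.x; p=[p[0]+v[0]/1e3,p[1]+v[1]/1e3,p[2]+v[2]/100]
    return np.array(p),best.fun
def overlay(im,cam,p,E,k,w,h,ctr):
    o=np.round(proj(cam,fix(p,ctr)[0])).astype(int)-[w//2,h//2]; o=np.maximum(o,0)
    out=cv2.resize(im[o[1]:o[1]+h,o[0]:o[0]+w],None,fx=k,fy=k,interpolation=cv2.INTER_CUBIC)
    for a,b in E:
        q=((np.array([proj(cam,x) for x in fix(p,[a,b])])-o+.5)*k).astype(int); cv2.line(out,q[0].tolist(),q[1].tolist(),(0,255,0),1)
    return out
E
python3 - <<'E'
from edge import *
np.set_printoptions(precision=4,suppress=True)
d=np.load("p.npz"); r={}
for c,fn in(("top","pics/t.png"),("side","pics/s.png")):
    im=cv2.imread(fn)
    for n,E,p in(("f",FE,d["pf"]),("t",TE,d["pt"])):
        r[c+n],v=fit(im,c,E[c],p); print(c,n,r[c+n],np.degrees(r[c+n][2]),v)
T=cv2.imread("pics/t.png");S=cv2.imread("pics/s.png")
w=np.hstack([overlay(T,"top",r["topf"],FE["top"],5,80,80,[0,-.01,.02]),overlay(S,"side",r["sidef"],FE["side"],4,100,100,[0,-.01,.02])])
cv2.imwrite("pics/fit2.png",w)
E
```

```text
Traceback (most recent call last):
  File "edge.py", line 19, in fit
    best=min((minimize(f,[a,b,c],method="Nelder-Mead",options=dict(initial_simplex=[[a,b,c],[a+2,b,c],[a,b+2,c],[a,b,c+2]],maxiter=80)) for a in(-3,3) for b in(-3,3) for c in(-2,2)),key=lambda r:r.fun)
  File "edge.py", line 19, in <genexpr>
    best=min((minimize(f,[a,b,c],method="Nelder-Mead",options=dict(initial_simplex=[[a,b,c],[a+2,b,c],[a,b+2,c],[a,b,c+2]],maxiter=80)) for a in(-3,3) for b in(-3,3) for c in(-2,2)),key=lambda r:r.fun)
              ~~~~~~~~^^^^^^^^^^^^^^^^^^^^^^^^^^^^^^^^^^^^^^^^^^^^^^^^^^^^^^^^^^^^^^^^^^^^^^^^^^^^^^^^^^^^^^^^^^^^^^^^^^^^^^^^^^^^^^^^^
  File "edge.py", line 17, in f
    q=np.array([proj(cam,x) for x in fix([p[0]+v[0]/1e3,p[1]+v[1]/1e3,p[2]+v[2]/100],P)],np.float32)
                ~~~~^^^^^^^
  File "h.py", line 10, in proj
    c=manip.get_calibration(cam); f=210/np.tan(np.radians(c["fov_y"])/2); T=np.array(c["extrinsics"])
ValueError: time passes only in moves, steps and waits
```

Too many calibration calls; I'll cache the calibration and vectorise.

```bash
python3 - <<'E'
s=open("h.py").read()
s=s.replace('manip.get_calibration(cam)','CAL[cam]').replace('def ray','CAL={c:manip.get_calibration(c) for c in("top","side")}\ndef ray',1)
s=s.replace('q=T[:3,:3].T@(np.array(P)-T[:3,3]); return np.array([f*q[0]/q[2]+c["cx"],f*q[1]/q[2]+c["cy"]])','q=(T[:3,:3].T@(np.array(P)-T[:3,3]).T); return np.array([f*q[0]/q[2]+c["cx"],f*q[1]/q[2]+c["cy"]]).T')
open("h.py","w").write(s)
s=open("edge.py").read()
s=s.replace("np.array([proj(cam,x) for x in fix([p[0]+v[0]/1e3,p[1]+v[1]/1e3,p[2]+v[2]/100],P)],np.float32)","proj(cam,fix([p[0]+v[0]/1e3,p[1]+v[1]/1e3,p[2]+v[2]/100],P)).astype(np.float32)")
open("edge.py","w").write(s)
E
cat > run.py <<'E'
from edge import *
np.set_printoptions(precision=4,suppress=True)
d=np.load("p.npz"); r={}
for c,fn in(("top","pics/t.png"),("side","pics/s.png")):
    im=cv2.imread(fn)
    for n,E,p in(("f",FE,d["pf"]),("t",TE,d["pt"])):
        r[c+n],v=fit(im,c,E[c],p); print(c,n,r[c+n],np.degrees(r[c+n][2]),v)
T=cv2.imread("pics/t.png");S=cv2.imread("pics/s.png")
w=np.hstack([overlay(T,"top",r["topf"],FE["top"],5,80,80,[0,-.01,.02]),overlay(S,"side",r["sidef"],FE["side"],4,100,100,[0,-.01,.02])])
cv2.imwrite("pics/fit2.png",w)
E
python3 run.py
```

```text
top f [ 0.494  -0.2443  0.4472] 25.621946847388337 -146.9770050048828
top t [ 0.4927  0.2214 -3.4649] -198.52533532119085 -202.572998046875
side f [ 0.4928 -0.2471  0.5165] 29.595215055637546 -74.2708969116211
side t [ 0.4896  0.2234 -3.4546] -197.93129848702046 -113.72645568847656
```

View pics/fit2.png

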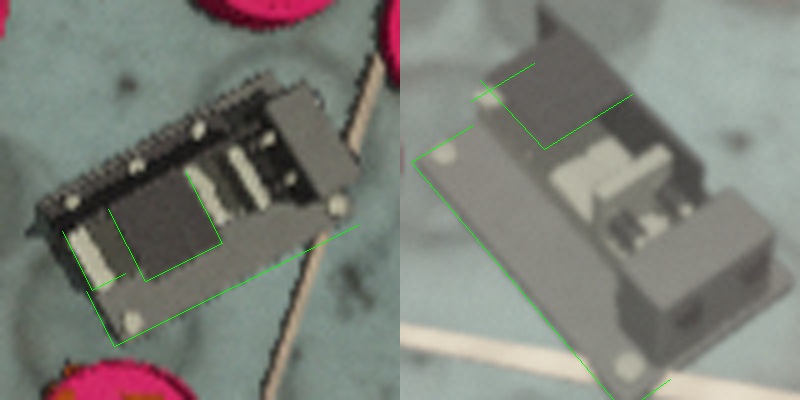

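The side fit sits on the plate edge and guard (yaw 29.6°). The top fit's yaw is visibly wrong: the plate edge from (118,340) to (350,210) slopes about 29.3°. I'll fix the yaw and refit the top position only.

```bash
cat > run2.py <<'E'
from edge import *
np.set_printoptions(precision=4,suppress=True)
T=cv2.imread("pics/t.png");S=cv2.imread("pics/s.png")
for c,im in(("top",T),("side",S)):
  G=grad(im,.8); G=np.minimum(G,np.percentile(G,97)); P=np.vstack([seg(*e) for e in FE[c]]); res=[]
  for yaw in np.radians([28.5,29,29.5,30,30.5]):
    for x in np.arange(.486,.502,.001):
      for y in np.arange(-.254,-.238,.001):
        q=proj(c,fix([x,y,yaw],P)).astype(np.float32); res.append((float(cv2.remap(G,q[:,0][None],q[:,1][None],1).mean()),x,y,np.degrees(yaw)))
  res.sort(reverse=True); print(c,*[np.round(r,4) for r in res[:4]])
  if c=="top": pt=[res[0][1],res[0][2],np.radians(res[0][3])]
m=[.4928,-.2471,.5165]
cv2.imwrite("pics/fit3.png",np.hstack([overlay(T,"top",pt,FE["top"],5,80,80,[0,-.01,.02]),overlay(T,"top",m,FE["top"],5,80,80,[0,-.01,.02])]))
E
python3 run2.py
```

```text
top [134.6443   0.496   -0.245   28.5   ] [134.5662   0.495   -0.244   28.5   ] [134.3882   0.496   -0.244   28.5   ] [134.1852   0.496   -0.245   29.    ]
side [71.0122  0.493  -0.247  29.5   ] [70.8517  0.493  -0.247  30.    ] [70.2499  0.493  -0.247  29.    ] [70.1326  0.492  -0.247  30.    ]
```

View pics/fit3.png

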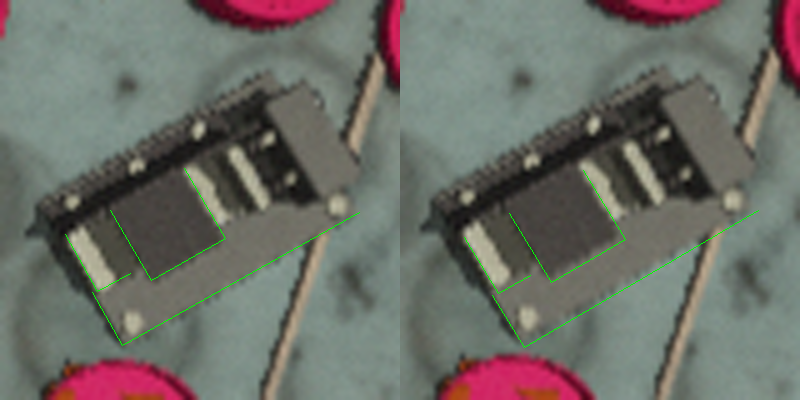

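```bash
cat > mv.py <<'E'
from h import *
np.set_printoptions(precision=4,suppress=True)
F=[.4945,-.246,.51]
def mv(xyz,yyaw,note=""):
    s=manip.sense(); M=R.from_quat(s["tool_rot"]).as_matrix()
    d=M.T@(np.array(xyz)-s["tcp_pos"])*1e3; cur=np.degrees(np.arctan2(M[1,1],M[0,1]))
    t=(cur-yyaw+180)%360-180   # +turn about tool z (down) lowers yaw
    print(note,"t",s["t"],"shift",d.round(1),"turn",round(t,1),"| cur",np.array(s["tcp_pos"]),round(cur,2),"q1,q6",np.degrees(s["q"])[[0,5]].round(),"F",np.array(s["force"]).round(1),"gap",round(s["finger_gap"],3),"gf",s["gripper_force"])
E
python3 -c "
from mv import *
mv([.4463,.2372,.10],71.8,'above'); mv([.4463,.2372,.002],71.8,'grasp')"
```

```text
above t 2.1 shift [-325.4 -238.3  131.3] turn -3.7 | cur [0.2334 0.5798 0.2313] 68.07 q1,q6 [ 58. -10.] F [ 0.1 -0.7 -0.2] gap 0.999 gf 0.0
grasp t 2.1 shift [-325.4 -238.3  229.3] turn -3.7 | cur [0.2334 0.5798 0.2313] 68.07 q1,q6 [ 58. -10.] F [ 0.1 -0.7 -0.2] gap 0.999 gf 0.0
```

Emit:
step_arm(
  targets="-325 -238 131 -3.7;-325 -238 131 -3.7;-325 -238 131 -3.7;-325 -238 131 -3.7;-325 -238 131 -3.7;-325 -238 131 -3.7;-325 -238 131 -3.7;-325 -238 131 -3.7;-325 -238 131 -3.7;-325 -238 131 -3.7;-325 -238 131 -3.7;-325 -238 131 -3.7",
  gripper=0,
  squeeze=60,
)

```text
t: 3.3
tcp_pos: [0.4455, 0.2385, 0.1007]
tool_rot: [0.158, 0.987, 0.0, 0.0]
force: [-0.3, -0.4, 0.1]
finger_gap: 0.996
gripper_force: 0.0
```

```bash
python3 -c "
from mv import *
mv([.4463,.2372,.002],71.8,'grasp')"
```

```text
grasp t 3.3 shift [-1.1 -1.  98.7] turn 0.0 | cur [0.4455 0.2385 0.1007] 71.83 q1,q6 [ 15. -56.] F [-0.3 -0.4  0.1] gap 0.996 gf 0.0
```

Emit:
step_arm(
  targets="-1 -1 45 0;-1 -1 85 0;-1 -1 98 0;-1 -1 98 0;-1 -1 98 0",
)

```text
t: 3.8
tcp_pos: [0.4469, 0.2372, 0.0032]
tool_rot: [0.158, 0.987, 0.0, 0.001]
force: [-0.3, 0.2, 0.3]
finger_gap: 1.0
gripper_force: 0.0
```

Emit:
step_arm(
  targets="0 0 0 0;0 0 0 0;0 0 0 0;0 0 0 0;0 0 0 0;0 0 0 0;0 0 0 0;0 0 0 0;0 0 0 0;0 0 0 0",
  gripper=1,
  squeeze=60,
)

```text
t: 4.8
tcp_pos: [0.4472, 0.2365, 0.0034]
tool_rot: [0.159, 0.987, 0.0, 0.001]
force: [-0.8, 0.1, 6.8]
finger_gap: 0.385
gripper_force: 61.6
```

Emit:
step_arm(
  targets="0 0 -20 0;0 0 -50 0;0 0 -80 0;0 0 -100 0;0 0 -100 0;0 0 -100 0",
)

```text
t: 5.4
tcp_pos: [0.4464, 0.2362, 0.1024]
tool_rot: [0.159, 0.987, 0.0, 0.0]
force: [0.3, -0.1, -0.9]
finger_gap: 0.387
gripper_force: 60.5
```

```bash
cat > look.py <<'E'
import sys
from mv import *
n=sys.argv[1]; s=manip.sense(); o=[]
for c in("top","side"):
    im=manip.snapshot(c); u=np.round(proj(c,np.array(s["tcp_pos"]))).astype(int); x=np.clip(u-[50,50],0,[460,320])
    o.append(cv2.resize(im[x[1]:x[1]+100,x[0]:x[0]+100],None,fx=4,fy=4,interpolation=cv2.INTER_CUBIC)); cv2.imwrite(f"pics/{n}_{c}.png",im[:,:,::-1])
    print(c,"crop origin",x)
cv2.imwrite(f"pics/{n}.png",np.hstack(o)[:,:,::-1])
E
python3 look.py grasp; python3 -c "
from mv import *
mv([*fix(F,[0,.24,0])[0][:2],.09],29.2,'pre')"
```

```text
top crop origin [143 189]
side crop origin [178  88]
pre t 5.5 shift [ -20.4 -280.2   11.6] turn 42.6 | cur [0.4457 0.236  0.1013] 71.76 q1,q6 [ 15. -57.] F [-0.2  0.  -1.5] gap 0.384 gf 60.50980567932129
```

View pics/grasp.png

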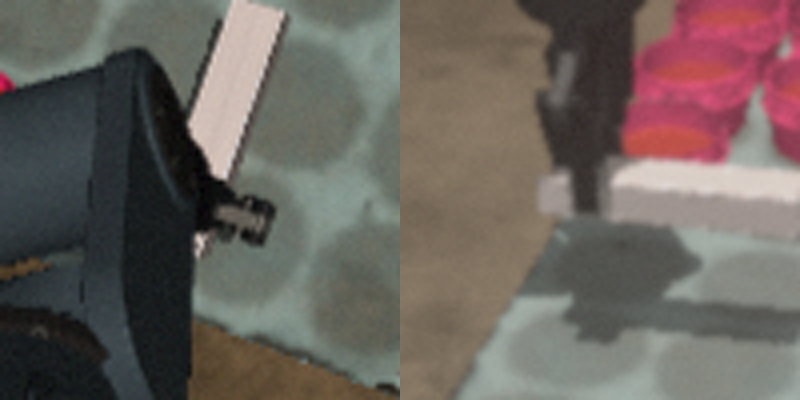

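The grasp is good: the tube is held level and the cut stub sticks out behind the fingers at (550,195) in the side crop.

```bash
python3 -c "
from mv import *
mv([*fix(F,[0,.22,0])[0][:2],.09],29.2,'pre')"
```

```text
pre t 5.5 shift [ -35.1 -293.8   11.6] turn 42.6 | cur [0.4457 0.236  0.1013] 71.76 q1,q6 [ 15. -57.] F [-0.2  0.  -1.5] gap 0.384 gf 60.50980567932129
```

Emit:
step_arm(
  targets="-5 -40 5 5;-12 -85 12 13;-18 -130 12 21;-24 -175 12 29;-30 -220 12 37;-33 -260 12 42.6;-35 -285 12 42.6;-35 -294 12 42.6;-35 -294 12 42.6;-35 -294 12 42.6",
)

```text
t: 6.5
tcp_pos: [0.3875, -0.0531, 0.0899]
tool_rot: [0.506, 0.862, 0.0, -0.001]
force: [0.2, 0.3, -0.7]
finger_gap: 0.385
gripper_force: 60.5
```

```bash
python3 -c "
from mv import *
mv([*fix(F,[-.001,.22,0])[0][:2],.031],29.2,'pre')
mv([*fix(F,[-.001,.11,0])[0][:2],.031],29.2,'in')
mv([*fix(F,[-.001,.092,0])[0][:2],.031],29.2,'full')"; python3 look.py pre
```

```text
pre t 6.5 shift [-0.6 -1.7 58.9] turn -0.0 | cur [ 0.3875 -0.0531  0.0899] 29.17 q1,q6 [-24. -53.] F [ 0.2  0.3 -0.7] gap 0.385 gf 60.494349002838135
in t 6.5 shift [-110.6   -1.6   58.7] turn -0.0 | cur [ 0.3875 -0.0531  0.0899] 29.17 q1,q6 [-24. -53.] F [ 0.2  0.3 -0.7] gap 0.385 gf 60.494349002838135
full t 6.5 shift [-128.6   -1.6   58.7] turn -0.0 | cur [ 0.3875 -0.0531  0.0899] 29.17 q1,q6 [-24. -53.] F [ 0.2  0.3 -0.7] gap 0.385 gf 60.494349002838135
top crop origin [258 211]
side crop origin [157 171]
```

View pics/pre.png

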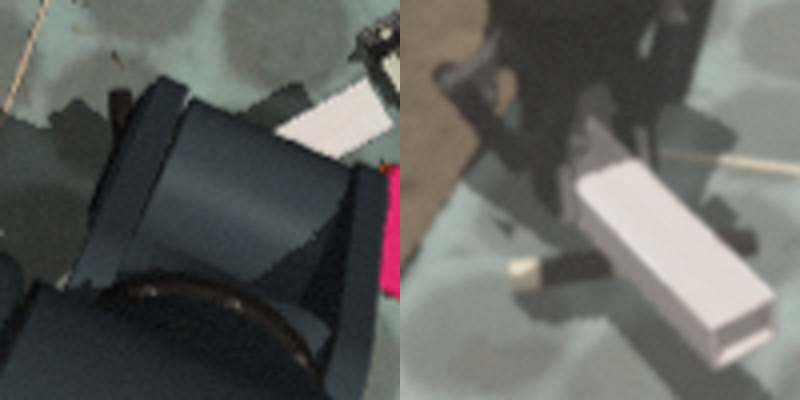

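The tube is in line with the fixture, plain end leading (side crop end at (745,330)). I'll fit its pose in the hand before inserting.

```bash
cat > inhand.py <<'E'
import sys
from edge import *; from mv import F
def run(tag,tcp,zoff=.0034,sgn=1):
    z=tcp[2]-zoff+.026; yaw=F[2]+(np.pi/2 if sgn>0 else -np.pi/2)
    c0=fix([tcp[0],tcp[1],F[2]],[0,-.047,0])[0]
    a,b=(-.08,.0) if sgn>0 else (.08,.0)
    E=[([a,-.017,z],[a,.017,z]),([a,-.017,z],[b,-.017,z]),([a,.017,z],[b,.017,z])]
    out=[]
    for c in("top","side"):
        im=cv2.imread(f"pics/{tag}_{c}.png"); p,v=fit(im,c,E,[c0[0],c0[1],yaw]); e=fix(p,[a,0,z])[0]
        f=fix([0,0,-F[2]],[[e[0]-F[0],e[1]-F[1],0]])[0]; m=fix(p,[0,0,z])[0]; m=fix([0,0,-F[2]],[[m[0]-F[0],m[1]-F[1],0]])[0]
        print(c,"yaw err deg",np.degrees(p[2]-yaw).round(2),"lead end in fixture mm",(f[:2]*1e3).round(1),"centre",(m[:2]*1e3).round(1),round(v))
run(sys.argv[1],[float(x) for x in sys.argv[2:5]],sgn=int(sys.argv[5]))
E
python3 inhand.py pre .3875 -.0531 .0899 1
```

```text
top yaw err deg -0.2 lead end in fixture mm [ 1.5 92.8] centre [  1.8 172.8] -227
side yaw err deg 0.03 lead end in fixture mm [ 0.2 95.5] centre [  0.2 175.5] -175
```

Emit:
step_arm(
  targets="0 -2 30 0;0 -2 58 0;0 -2 58 0;-20 -2 58 0;-40 -2 58 0;-55 -2 58 0;-70 -2 58 0;-85 -2 58 0;-98 -2 58 0;-108 -2 58 0;-112 -2 58 0;-112 -2 58 0",
)

```text
t: 7.8
tcp_pos: [0.4408, -0.1531, 0.0322]
tool_rot: [0.507, 0.862, 0.0, -0.0]
force: [-0.1, -0.4, -0.6]
finger_gap: 0.389
gripper_force: 60.5
```

Emit:
step_arm(
  targets="-4 0 1 0;-8 0 1 0;-12 0 1 0;-12 0 1 0;-12 0 1 0",
)

```text
t: 8.3
tcp_pos: [0.4456, -0.1622, 0.0311]
tool_rot: [0.506, 0.862, 0.0, -0.001]
force: [-0.9, 3.3, -1.6]
finger_gap: 0.387
gripper_force: 60.5
```

Emit:
step_arm(
  targets="-2 0 0 0;-4 0 0 0;-4 0 0 0;-4 0 0 0",
)

```text
t: 8.7
tcp_pos: [0.4478, -0.166, 0.0311]
tool_rot: [0.506, 0.862, 0.0, -0.001]
force: [-2.2, 3.9, -1.1]
finger_gap: 0.384
gripper_force: 60.5
```

Emit:
step_arm(
  targets="-1 0 0 0;-2 0 0 0;-2 0 0 0;-2 0 0 0",
)

```text
t: 9.1
tcp_pos: [0.4478, -0.1666, 0.0311]
tool_rot: [0.506, 0.863, 0.0, -0.002]
force: [-2.8, 7.1, -0.0]
finger_gap: 0.383
gripper_force: 60.6
```

Emit:
step_arm(
  targets="-1 0 0 0;-2 0 0 0;-2 0 0 0;-2 0 0 0",
)

```text
t: 9.5
tcp_pos: [0.4476, -0.1669, 0.031]
tool_rot: [0.506, 0.863, 0.001, -0.004]
force: [-3.0, 11.7, 1.9]
finger_gap: 0.386
gripper_force: 60.8
```

The force jumped from 4.5 to 12 N with no further motion, and the TCP is at fixture y 92 mm (lead end at -35), so the bar is on its hard stop. Now I withdraw.

Emit:
step_arm(
  targets="10 0 0 0;30 0 0 0;55 0 0 0;80 0 0 0;105 0 0 0;125 0 0 0;133 0 0 0;133 0 -25 0;133 0 -60 0;133 0 -65 0;133 0 -65 0",
)

```text
t: 10.6
tcp_pos: [0.3881, -0.0554, 0.0974]
tool_rot: [0.506, 0.862, 0.0, 0.003]
force: [1.1, 0.1, -0.9]
finger_gap: 0.385
gripper_force: 60.6
```

```bash
python3 -c "
from mv import *
T=np.radians(30); c=np.array([.50,.14]); g=c+.047*np.array([np.cos(T),np.sin(T)])
print(g); mv([*g,.096],-60,'place'); mv([*g,.0045],-60,'down')"; python3 look.py w
```

```text
[0.5407 0.1635]
place t 10.6 shift [116.9 239.9   1.7] turn 89.1 | cur [ 0.3881 -0.0554  0.0974] 29.15 q1,q6 [-25. -54.] F [ 1.1  0.1 -0.9] gap 0.385 gf 60.5929434299469
down t 10.6 shift [117.4 239.5  93.2] turn 89.1 | cur [ 0.3881 -0.0554  0.0974] 29.15 q1,q6 [-25. -54.] F [ 1.1  0.1 -0.9] gap 0.385 gf 60.5929434299469
top crop origin [259 211]
side crop origin [157 169]
```

Emit:
step_arm(
  targets="8 20 0 8;18 45 0 16;28 70 0 24;40 95 0 32;52 120 0 40;64 145 0 48;76 170 0 56;88 195 0 64;100 220 0 72;112 238 0 80;117 240 0 88;117 240 0 89",
)

```text
t: 11.9
tcp_pos: [0.5377, 0.1659, 0.0942]
tool_rot: [0.965, 0.261, -0.001, -0.0]
force: [-1.2, -0.3, -1.4]
finger_gap: 0.384
gripper_force: 60.5
```

Emit:
step_arm(
  targets="0 0 0 0;0 0 35 0;0 0 65 0;0 0 82 0;0 0 88 0;0 0 88 0",
)

```text
t: 12.5
tcp_pos: [0.5375, 0.1644, 0.0073]
tool_rot: [0.966, 0.26, -0.001, -0.0]
force: [-0.0, 0.6, -1.2]
finger_gap: 0.385
gripper_force: 60.5
```

```bash
python3 -c "
from mv import *
mv([.5407,.1635,.0035],-60)"
```

```text
t 12.5 shift [2.3 2.4 3.7] turn 0.2 | cur [0.5375 0.1644 0.0073] -59.82 q1,q6 [ 6. 65.] F [-0.   0.6 -1.2] gap 0.385 gf 60.51769495010376
```

Emit:
step_arm(
  targets="0 0 2 0;0 0 3.5 0;0 0 3.5 0",
)

```text
t: 12.8
tcp_pos: [0.5387, 0.1652, 0.0055]
tool_rot: [0.966, 0.26, 0.001, 0.0]
force: [-0.0, -0.0, -1.1]
finger_gap: 0.384
gripper_force: 60.5
```

Emit:
step_arm(
  targets="0 0 0 0;0 0 0 0;0 0 0 0;0 0 0 0;0 0 0 0;0 0 0 0;0 0 -30 0;0 0 -70 0;0 0 -90 0;0 0 -90 0",
  gripper=0,
)

```text
t: 13.8
tcp_pos: [0.5405, 0.1655, 0.0979]
tool_rot: [0.966, 0.26, 0.003, 0.001]
force: [-0.4, -0.0, 0.4]
finger_gap: 1.001
gripper_force: 0.0
```

Emit:
step_arm(
  targets="0 0 0 -8;0 0 0 -16;0 0 0 -24;0 0 0 -32;0 0 0 -40;0 0 0 -48;0 0 0 -56;0 0 0 -64;0 0 0 -72;0 0 0 -80;0 0 0 -88;0 0 0 -90",
)

```text
t: 15.0
tcp_pos: [0.5373, 0.165, 0.0935]
tool_rot: [0.497, 0.868, -0.001, -0.001]
force: [0.2, -0.2, 1.4]
finger_gap: 0.999
gripper_force: 0.0
```

Emit:
step_arm(
  targets="0 0 0 -8;0 0 0 -16;0 0 0 -24;0 0 0 -32;0 0 0 -40;0 0 0 -48;0 0 0 -56;0 0 0 -64;0 0 0 -72;0 0 0 -80;0 0 0 -88;0 0 0 -90",
)

```text
t: 16.2
tcp_pos: [0.5373, 0.1651, 0.0935]
tool_rot: [-0.262, 0.965, 0.0, -0.001]
force: [0.4, 0.2, -0.9]
finger_gap: 0.997
gripper_force: 0.0
```

```bash
python3 -c "
from mv import *
mv([.4563,.1171,.09],120.2)"
cat > refind.py <<'E'
from fit import *
from edge import fit as efit, TE
np.set_printoptions(precision=4,suppress=True)
p0=[.4969,.1407,np.radians(30.2)]
for c in("top","side"):
    im=snap(c,f"pics/re_{c}.png")[:,:,::-1]; print(c,*efit(np.ascontiguousarray(im),c,TE[c],p0))
o=gather(TP); p,r=fitpose(o,TP,p0); print(p,np.degrees(p[2]),r.reshape(-1,2).round(1).tolist())
E
python3 refind.py; python3 look.py re2
```

```text
t 16.2 shift [94.1 -0.5  3.7] turn 0.1 | cur [0.5373 0.1651 0.0935] 120.35 q1,q6 [   6. -115.] F [ 0.4  0.2 -0.9] gap 0.997 gf 0.0
top [0.4992 0.1424 0.5299] -171.73239135742188
side [0.497  0.1439 0.5444] -135.6123809814453
[0.4984 0.1479 0.5211] 29.8554370538626 [[0.5, -0.6], [-1.1, -0.2], [0.8, 2.1], [1.0, -1.3], [-0.6, 0.9], [0.0, -2.4]]
top crop origin [172 153]
side crop origin [219 103]
```

View pics/re2.png

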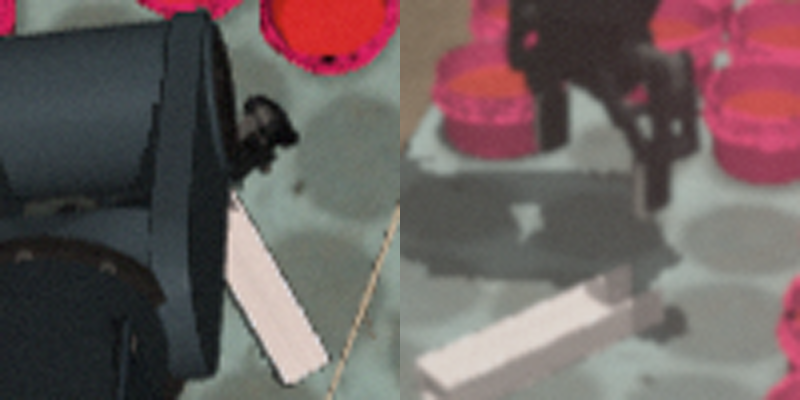

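The tube lies flat, centre about (0.498, 0.143), yaw about 30.5°, cut end far and plain end at (300,370) in the top crop. Now I regrip near the plain end.

Emit:
step_arm(
  targets="40 0 0 0;80 0 0 0;92 0 0 0;92 0 40 0;92 0 75 0;92 0 91 0;92 0 91 0;92 0 91 0",
)

```text
t: 17.5
tcp_pos: [0.4593, 0.119, 0.0039]
tool_rot: [-0.26, 0.966, -0.0, 0.0]
force: [-0.2, 0.5, -0.1]
finger_gap: 0.998
gripper_force: 0.0
```

Emit:
step_arm(
  targets="0 0 0 0;0 0 0 0;0 0 0 0;0 0 0 0;0 0 0 0;0 0 0 0;0 0 0 0;0 0 0 0;0 0 0 0;0 0 0 0",
  gripper=1,
  squeeze=60,
)

```text
t: 18.5
tcp_pos: [0.4592, 0.119, 0.0048]
tool_rot: [-0.26, 0.966, -0.0, 0.001]
force: [-0.2, -0.6, 6.4]
finger_gap: 0.383
gripper_force: 61.3
```

Emit:
step_arm(
  targets="0 0 -20 0;0 0 -55 0;0 0 -88 0;0 0 -88 0;0 0 -88 0",
)

```text
t: 19.0
tcp_pos: [0.4589, 0.119, 0.0925]
tool_rot: [-0.26, 0.966, -0.0, 0.001]
force: [0.8, -0.5, -1.4]
finger_gap: 0.381
gripper_force: 60.4
```

```bash
python3 -c "
from mv import *
mv([*fix(F,[0,.22,0])[0][:2],.09],29.2,'pre')"
```

```text
pre t 19.0 shift [ 149.  -113.5    2.4] turn 91.0 | cur [0.4589 0.119  0.0925] 120.17 q1,q6 [   1. -119.] F [ 0.8 -0.5 -1.4] gap 0.381 gf 60.3913950920105
```

Emit:
step_arm(
  targets="12 -9 1 8;25 -19 2 16;38 -29 2 24;52 -39 2 32;66 -50 2 40;80 -60 2 48;94 -72 2 56;108 -83 2 64;122 -94 2 72;136 -104 2 80;148 -113 2 88;149 -113 2 91",
)

```text
t: 20.2
tcp_pos: [0.3853, -0.0545, 0.0886]
tool_rot: [0.509, 0.861, -0.0, -0.002]
force: [0.0, 0.4, -1.0]
finger_gap: 0.389
gripper_force: 60.3
```

Emit:
step_arm(
  targets="0 0 0 0;0 0 0 0;0 0 0 0",
)

```text
t: 20.5
tcp_pos: [0.3864, -0.0533, 0.0894]
tool_rot: [0.506, 0.863, -0.0, -0.001]
force: [0.7, -0.5, -1.7]
finger_gap: 0.381
gripper_force: 60.3
```

```bash
python3 look.py pre2; python3 -c "
from mv import *
mv([*fix(F,[0,.22,0])[0][:2],.0325],29.2,'pre')
import subprocess
p=manip.sense()['tcp_pos']; print(subprocess.run(['python3','inhand.py','pre2',*map(str,p),'-1'],capture_output=True,text=True).stdout)"
```

```text
top crop origin [258 212]
side crop origin [156 171]
pre t 20.6 shift [-0.9  0.1 57.1] turn 0.0 | cur [ 0.3866 -0.0533  0.0896] 29.24 q1,q6 [-24. -54.] F [-0.3 -0.5 -1.2] gap 0.387 gf 60.310410261154175
top yaw err deg 0.9 lead end in fixture mm [ 0.4 99. ] centre [ -0.9 179. ] -186
side yaw err deg -0.23 lead end in fixture mm [ -1.4 134.4] centre [ -1.1 214.4] -174
```

View pics/pre2.png

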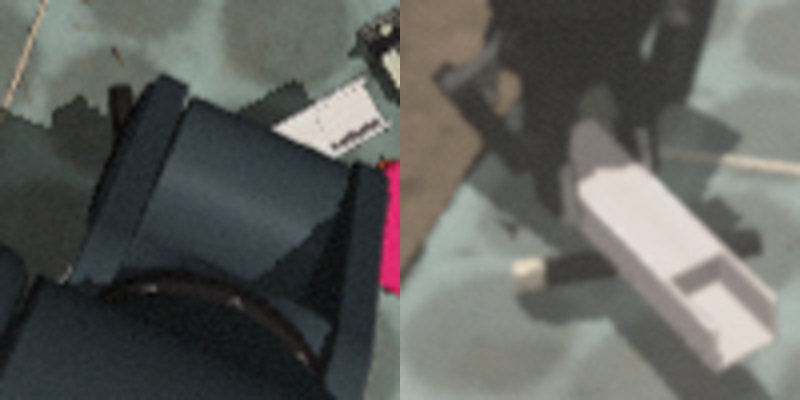

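The tube is in line, cut-away end leading (side crop (745,330), as in the first run). I insert.

Emit:
step_arm(
  targets="0 0 30 0;0 0 57 0;0 0 57 0;-20 0 57 0;-40 0 57 0;-55 0 57 0;-70 0 57 0;-85 0 57 0;-98 0 57 0;-108 0 57 0;-112 0 57 0;-112 0 57 0",
)

```text
t: 21.8
tcp_pos: [0.4413, -0.1518, 0.0327]
tool_rot: [0.507, 0.862, 0.0, -0.0]
force: [-0.2, 1.1, -0.9]
finger_gap: 0.383
gripper_force: 60.3
```

Emit:
step_arm(
  targets="-4 0 1 0;-8 0 1 0;-12 0 1 0;-15 0 1 0;-15 0 1 0;-15 0 1 0",
)

```text
t: 22.4
tcp_pos: [0.4477, -0.1637, 0.0316]
tool_rot: [0.506, 0.862, 0.0, -0.001]
force: [-0.0, 3.6, -1.5]
finger_gap: 0.383
gripper_force: 60.3
```

Emit:
step_arm(
  targets="-1 0 0 0;-2 0 0 0;-2 0 0 0;-2 0 0 0",
)

```text
t: 22.8
tcp_pos: [0.449, -0.1659, 0.0317]
tool_rot: [0.506, 0.862, 0.0, -0.001]
force: [-1.2, 5.1, -1.1]
finger_gap: 0.383
gripper_force: 60.3
```

Emit:
step_arm(
  targets="-1 0 0 0;-2 0 0 0;-2 0 0 0;-2 0 0 0",
)

```text
t: 23.2
tcp_pos: [0.4493, -0.1668, 0.0316]
tool_rot: [0.506, 0.862, 0.0, -0.002]
force: [-2.8, 6.7, -0.4]
finger_gap: 0.386
gripper_force: 60.4
```

Emit:
step_arm(
  targets="-1 0 0 0;-2 0 0 0;-2 0 0 0;-2 0 0 0",
)

```text
t: 23.6
tcp_pos: [0.4491, -0.167, 0.0316]
tool_rot: [0.506, 0.863, 0.001, -0.003]
force: [-1.7, 11.8, 1.0]
finger_gap: 0.388
gripper_force: 60.6
```

Hard stop reached again: 12 N with no more travel. I ease back, set the tube on the bed and let go.

Emit:
step_arm(
  targets="3 0 0 0;6 0 1 0;8 0 2 0;8 0 3 0;8 0 3 0;8 0 3 0",
)

```text
t: 24.2
tcp_pos: [0.4477, -0.1629, 0.0296]
tool_rot: [0.506, 0.862, 0.0, 0.0]
force: [-3.0, 5.8, 8.1]
finger_gap: 0.386
gripper_force: 61.6
```

Emit:
step_arm(
  targets="0 0 0 0;0 0 0 0;0 0 0 0;0 0 0 0;0 0 0 0;0 0 0 0;0 0 0 0",
  gripper=0.25,
)

```text
t: 24.9
tcp_pos: [0.4476, -0.1628, 0.0288]
tool_rot: [0.506, 0.862, -0.0, 0.0]
force: [-0.4, 0.7, 1.0]
finger_gap: 0.749
gripper_force: 0.0
```

Emit:
step_arm(
  targets="0 0 -15 0;0 0 -45 0;0 0 -90 0;0 0 -130 0;30 0 -170 0;80 0 -200 0;120 40 -200 0;120 90 -200 0;120 140 -200 0;120 190 -200 0;120 200 -200 0;120 200 -200 0",
)

```text
t: 26.1
tcp_pos: [0.5659, 0.041, 0.2285]
tool_rot: [0.505, 0.863, 0.0, 0.001]
force: [-0.8, -0.3, -0.3]
finger_gap: 0.749
gripper_force: 0.0
```

Run:
```python
from mv import *
T=snap("top","pics/e_top.png");S=snap("side","pics/e_side.png"); o=[]
for c,im in(("top",T),("side",S)):
    x=np.round(proj(c,fix(F,[0,.03,.03])[0])).astype(int)-[50,50]; o.append(cv2.resize(im[x[1]:x[1]+100,x[0]:x[0]+100],None,fx=4,fy=4,interpolation=cv2.INTER_CUBIC))
cv2.imwrite("pics/end.png",np.hstack(o)[:,:,::-1])
for n,z in(("plain_end",.038),("cut_end",.038),("tube_centre",.038),("marker",0),("hex_key",0),("upturned_lid",0)):
    for c in("top","side"):
        for d in manip.mark_of(c,n)[:1]:
            P=at(c,d["position"],z); f=fix([0,0,-F[2]],[[P[0]-F[0],P[1]-F[1],0]])[0]; print(n,c,round(d["p"],2),P,"fixture",(f[:2]*1e3).round(1))
```

```text
plain_end top 0.66 [ 0.4189 -0.1328  0.038 ] fixture [-10.7 135.7]
plain_end side 0.96 [ 0.4266 -0.123   0.038 ] fixture [  0.8 140.5]
cut_end top 0.65 [ 0.5087 -0.2618  0.038 ] fixture [  4.7 -20.7]
cut_end side 0.66 [ 0.508  -0.2666  0.038 ] fixture [  1.8 -24.6]
tube_centre top 0.71 [ 0.4677 -0.1957  0.038 ] fixture [ 1.2 57. ]
tube_centre side 0.82 [ 0.4623 -0.1985  0.038 ] fixture [-4.9 57.2]
marker top 0.55 [ 0.405  -0.0144  0.    ] fixture [ 34.9 245.8]
marker side 0.72 [ 0.393  -0.0014  0.    ] fixture [ 30.9 263. ]
hex_key top 0.48 [ 0.6764 -0.1222  0.    ] fixture [219.2  19.2]
hex_key side 0.64 [ 0.6804 -0.1143  0.    ] fixture [226.5  24.2]
upturned_lid top 0.75 [ 0.3718 -0.2118  0.    ] fixture [-90.4  89.7]
upturned_lid side 0.95 [ 0.3651 -0.2101 -0.    ] fixture [-95.4  94.5]
```

View pics/end.png

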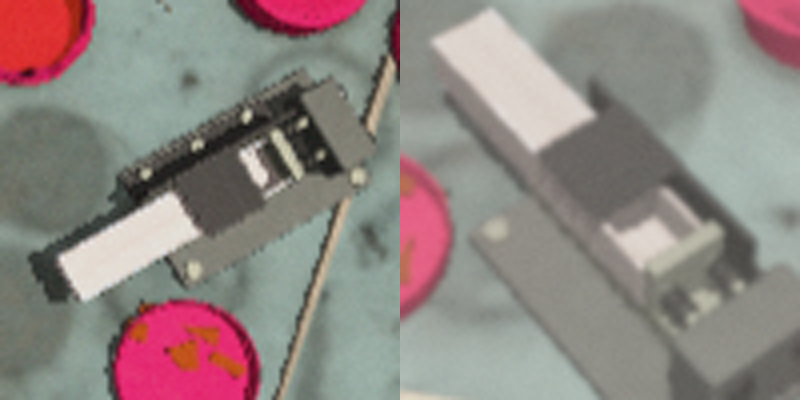

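The tube lies flat on the bed along the fence under the guard, with its cut-away end at the bar ((690,245) in the side crop). The bystanders are where they were.

```bash
python3 -c "
from station import manip
print(manip.sign_off())"
```

```text
the job is handed in; nothing more can be done
None
```

I pushed both tube ends against the bar to its hard stop (about 12 N, no further travel), plain end first; the tube now lies flat on the bed by the fence, cut-away end at the bar, bystanders undisturbed, and the job was handed in at about 26 s.

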